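# Light the test box and hold its spring lid at 50 degrees

## Robot

A 6-joint arm with a two-finger parallel gripper is mounted at the origin on the work surface. World frame = base frame: x ahead of the robot, y to its left, z up, the work surface at z = 0. Lengths are in m, angles in rad, forces in N, time in s.
With the tool pointing down it reaches from about 0.4 to 0.825 m from the base axis. Payload 7 kg.
Tool frame: the origin (TCP) lies on the centre line of the jaws, within the pads' length; the fingertips stand 22 mm ahead of it and the grasp point (between the pads) lies 3 mm ahead of it (arm.tcp_to_tips is the distance from the TCP to the fingertips, in m); z points along the fingers, y is the line along which they close (so a half turn about z gives the same grasp; the last joint's range is limited). The gripper opens to 88 mm and grips with 3 to 60 N. Pads are 19 mm wide; open, the fingers measure 130 mm over their backs; the gripper's body (78 mm by 193 mm) begins 47 mm behind the grasp point.
Start: joints at [-0.852, 0.359, 0.012, 0, -1.224, -0.288], TCP at [0.282, -0.613, 0.249] pointing down, gripper open.
Joint ranges: [-3.07, 3.07], [-1.43, 2.12], [-1.02, 1.25], [-3.03, 1.67], [-3.05, -0], [-3.03, 3.03]. Speed limits (rad/s): [2.39, 2.39, 3.01, 3.14, 3.14, 3.14].

## Interface

Orientations are given as [roll, pitch, yaw] about the fixed x, y, z axes, in that order (R = Rz(yaw) Ry(pitch) Rx(roll)).
In Python, from station import arm gives the robot as it stands.
- The arm moves only by the tool jog_arm, never from a script. Its argument "targets" is a list of rows, each an object of numbers: "dx", "dy", "dz": the shift along the tool's x, y, z in mm; "rx", "ry", "rz": the turn, a rotation vector about the tool's x, y, z in rad; "gripper": the closure, from 0 (fully open) to 1 (shut). In form: [{"dx": .., "dy": .., "dz": .., "rx": .., "ry": .., "rz": .., "gripper": ..}, ...]. A call has exactly 8 rows; each row is the pose to reach, as a shift and turn from the pose commanded when the call began, along the tool's axes at that moment; what a row does not reach only later rows make up. A row lasts 1/12 s, in which the tool goes at most 41.7 mm and 7.16 degrees, less where a joint would pass 70% of its speed; a pose out of reach is approached as far as the arm can. A call with a gripper value outside its range is refused whole. The fingers move at their own pace and stop on an object; "force" is the grip in N (left out, the last holds). Time passes only in rows, so rows that repeat a pose let the fingers close, or fill a call up. It gives the time, the measured TCP pose, the force, the opening and the grip force at its end, in the units of the state.
- arm.get_state(): the state, without advancing time (a new reading comes with each control period).
- arm.grab_frame(name): name is "scene" or "top" or "wrist"; returns a dict with "frame" (420x560x3 uint8, red, green, blue), "z_map" (420x560 float32, m along the optical axis (not along the pixel's ray), 0 where there is no reading), "fx", "fy", "cx", "cy" (pixels), "distortion" ([k1, k2, p1, p2, k3] as OpenCV has them; the pictures are not rectified), "view" (4x4, takes a point from world to camera coordinates). Camera axes: x right, y down, z forward; pixel columns grow to the right and rows downward; lengths in m; the calibration is good to about 2 mm. A picture is of the moment at which its call begins.
- arm.job_done(): hands the job in; it is judged then, once.
The state is a dict: "t": time; "q": joint angles; "qd": joint speeds; "joint_efforts": joint torques, N m; "eef_pos": TCP position; "ee_rot": TCP orientation; "force": force on the tool from outside, world axes, zero at the start; "moment": the same for the moment, N m; "width": finger opening in m; "gripper_force": force on a finger pad.
Only numpy, scipy, OpenCV 4.12 (cv2) and the standard library are available. Lean on these libraries where they do the work, as an engineer would, in place of code of your own. Each camera call takes 0.05 s, during which the arm holds its last target. There are 200 camera calls.

## Task

Get the grey test box ready for a look inside: first slide the small round lamp along the bench, without lifting or tipping it, until its base sits wholly on the green disc, then raise the box's sprung metal lid (a red handle sticks out in front of it) to 50 degrees (the green stretch of the white quadrant, 5 degrees either way), so that its polished underside throws the light in. The lid falls shut if let go, so finish while still holding it there with the gripper, steady and propped by nothing else, and leave the cleaner bottle, the meter and the parts bin where they are.

Things in the scene. Friction and masses are not known exactly. Their poses are not given: they have to be found in the camera images.
- test_box: grey open-topped box, fixed to the bench, 160 (its x) by 220 (its y) by 70 mm high; origin at the centre of its underside, x axis from the handle side to the hinge side. A white quadrant with a green stretch from 45 to 55 degrees stands on its +y side, 124 mm from its middle (only painted tin: not in the way)
- lid (a joint): angle of the lid in rad: 0 shut (level), growing as its handle side rises; stop at 1.4. Hinged along the box's +x top edge. Aluminium sheet 160 by 220 by 4 mm, 0.25 to 0.5 kg; weight and a light spring pull it shut at every angle, about 2 to 5 N of lift at the handle holds it
- lid_hinge (a point): a point on the hinge line, halfway along it, 70.5 mm above the bench; the line runs along the box's y axis
- lid_handle (a point): centre of the red handle: a barrel 18 mm in diameter and 32 mm long lying parallel to the hinge line, 40 mm out in front of the lid's free edge (its two flat ends can be pinched, and it may turn between the fingers), on a dark neck 12 mm wide and 6 mm thick. 200 mm from the hinge line and 3 mm above the lid's underside; 73.5 mm above the bench when shut
- lamp_mid (a point): centre of the loose lamp, halfway up, 32 mm above its underside: dark round steel base 80 mm in diameter and 24 mm high, aluminium neck 40 mm in diameter above it, white dome 44 mm wide on top, 65 mm high in all, 0.28 to 0.56 kg, base-heavy; its axis is z
- spot_center (a point): centre of the green disc painted on the bench, 110 mm in diameter and flat: the place for the lamp
- cleaner: bystander: standing white bottle with a blue label, 50 mm in diameter, 130 mm high, loose; origin at the centre of its underside
- meter: bystander: yellow hand meter lying flat, 150 (x) by 75 by 34 mm, knob up to 45 mm, loose; origin at the centre of its underside
- parts_bin: bystander: yellow open bin with small metal parts, 130 (x) by 90 by 55 mm, loose; origin at the centre of its underside
Mind the look-alikes: they are no part of the job. Of the things like the part that bears lamp_mid, leave any that is purple; of the rest the smaller one is meant.

How it is judged:
On the way, in this order (a step that is already met when the one before it is completed fails the run):
1. the lamp stands at rest wholly on the green disc while the lid is still shut (horizontal distance between lamp_mid and spot_center below 0.015 m and angle between lamp_mid's own z axis and vertical below 0.1 rad and height (world z) of lamp_mid below 0.037 m and linear speed of lamp below 0.02 m/s and value of joint lid below 0.1 rad), for 0.2 s.
2. the lid is held at 50 degrees (value of joint lid between 0.785 and 0.96 rad), for 0.2 s.
At the end, for the whole second after the job is handed in: The lid stands still between 45 and 55 degrees, carried by the gripper and touched by nothing else; the lamp stands upright on the bench at rest within 15 mm of the disc's centre (base wholly on the disc); the bystanders are within 30 mm of their starting places (all of step 2 and horizontal distance between lamp_mid and spot_center below 0.015 m and angle between lamp_mid's own z axis and vertical below 0.1 rad and height (world z) of lamp_mid below 0.037 m and velocity of joint lid between -0.1 and 0.1 rad/s and (contact force between lid and the fingers above 0.3 N or contact force between lid and the arm above 0.3 N) and linear speed of lamp below 0.02 m/s and contact force between lid and cleaner below 0.2 N and contact force between lid and meter below 0.2 N and contact force between lid and parts_bin below 0.2 N and contact force between lid and lamp below 0.2 N); the arm keeps its last pose, push and grip.
It fails at once if the lamp was lifted off the bench or tipped (height (world z) of lamp_mid above 0.045 m or angle between lamp_mid's own z axis and vertical above 0.35 rad).
It fails at once if the cleaner bottle, meter or parts bin was moved or knocked over (distance of any of cleaner, meter, parts_bin from where it was at the start of the episode above 0.03 m or angle between cleaner's own z axis and vertical above 0.4 rad).
It also fails if it takes over 64 s, if anything falls off the work surface, if the arm or the gripper's body presses on something with over 40 N, if the wrist force passes 120 N, or if a joint passes its speed limit or range.

## Working session

There is one attempt and no reset: what is moved stays moved. The work goes in short steps, Python scripts to look and compute and a tool call to move; the robot and the scene stay as the last step left them, time stands still between calls to the robot, and variables do not carry over. Pictures are saved under pics/ and viewed, at most 10 in all, crops included, and the job is handed in when it is done.

Besides the shell and the picture viewer there is one more tool, called as name([rows], argument=value, ...), one row to a line, values as JSON. jog_arm: Moves the arm, as the interface text tells. Its arguments: {"type":"object","properties":{"targets":{"type":"array","items":{"type":"object","properties":{"dx":{"type":"number"},"dy":{"type":"number"},"dz":{"type":"number"},"rx":{"type":"number"},"ry":{"type":"number"},"rz":{"type":"number"},"gripper":{"type":"number"}}}},"force":{"type":"number"}},"required":["targets"]}

```bash
mkdir -p pics; cat > h.py <<'E'
from station import arm
import numpy as np, cv2
from scipy.spatial.transform import Rotation as R
def cloud(f):
    h,w=f['z_map'].shape
    u,v=np.meshgrid(np.arange(w),np.arange(h))
    K=np.array([[f['fx'],0,f['cx']],[0,f['fy'],f['cy']],[0,0,1]])
    n=cv2.undistortPoints(np.stack([u,v],-1).reshape(-1,1,2).astype(np.float64),K,np.array(f['distortion'],float)).reshape(h,w,2)
    V=np.array(f['view']);z=f['z_map'][...,None]
    d=np.concatenate([n,np.ones((h,w,1))],-1)
    c=-V[:3,:3].T@V[:3,3]
    P=(d*z)@V[:3,:3]+c
    return P,d@V[:3,:3],c   # points, ray dirs, camera centre
def onplane(dirs,c,z): return c+dirs*((z-c[2])/dirs[...,2:])
E
python3 - <<'E'
from h import *
s=arm.get_state();print(s['t'],s['eef_pos'],s['ee_rot'],s['width'],arm.tcp_to_tips)
a=[]
for n in('scene','top'):
    f=arm.grab_frame(n);np.save(n+'.npy',f,allow_pickle=True)
    cv2.imwrite(f'pics/{n}.png',f['frame'][...,::-1])
    P,d,c=cloud(f);print(n,c,(f['z_map']>0).mean())
E
```

```text
0.0 [ 0.28165554 -0.61292417  0.2476408 ] [ 3.13995561e+00 -1.66873209e-04 -2.71089794e+00] 0.0876388426924192 0.022
scene [ 0.94513992 -0.61660256  0.87446655] 0.9958971088435374
top [ 0.45288463 -0.0046701   1.0015905 ] 0.9959821428571428
```

View pics/scene.png

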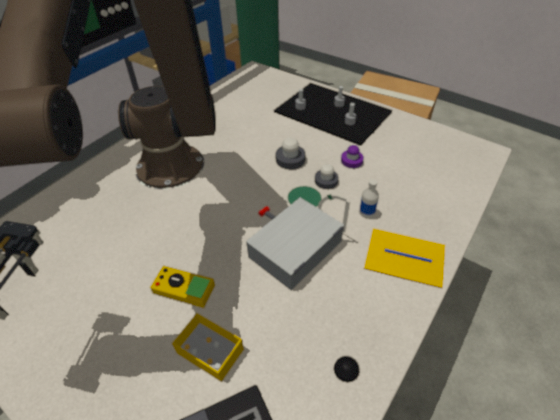

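View pics/top.png

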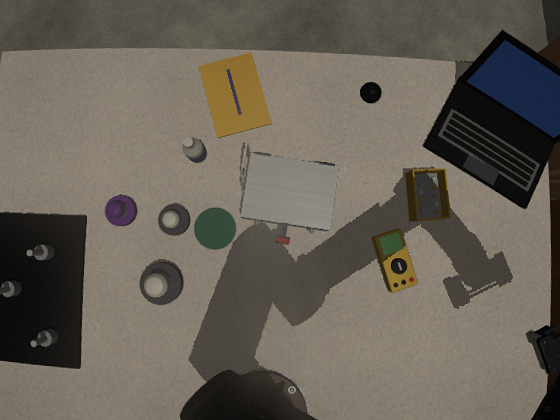

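In the pictures:
- Lamp-like things in top: large dark at (161,283), smaller dark at (174,219), purple at (121,210). Leaving out purple, the smaller dark one at (174,219) is meant; I'll confirm it in a crop.
- The disc is at (215,229), the box at (290,190), the red handle at (283,240), the bottle at (194,149).

```bash
python3 - <<'E'
from h import *
f=np.load('top.npy',allow_pickle=True).item();P,d,c=cloud(f);im=f['frame'];hsv=cv2.cvtColor(im,cv2.COLOR_RGB2HSV)
cv2.imwrite('pics/crop.png',cv2.resize(im[130:320,90:350,::-1],None,fx=3,fy=3,interpolation=cv2.INTER_CUBIC))
def blob(m,x0,x1,y0,y1):
    k=np.zeros(m.shape,np.uint8);k[y0:y1,x0:x1]=m[y0:y1,x0:x1];k=cv2.morphologyEx(k,cv2.MORPH_OPEN,np.ones((2,2)))
    n,l,st,ce=cv2.connectedComponentsWithStats(k);i=1+np.argmax(st[1:,4]);return l==i
def circ(m):
    ct=max(cv2.findContours(m.astype(np.uint8),0,2)[0],key=cv2.contourArea);return ct[:,0]
def rep(n,m,z):
    q=circ(m);X=onplane(d[q[:,1],q[:,0]],c,z)[:,:2].astype(np.float32);(cx,cy),r=cv2.minEnclosingCircle(X)
    print(n,m.sum(),'circle',cx,cy,r,'centroid',onplane(d[m],c,z).mean(0),'z',np.percentile(P[m][:,2],[5,50,95]))
g=(hsv[...,0]>60)&(hsv[...,0]<95)&(hsv[...,1]>70)
rep('disc',blob(g.astype(np.uint8),180,245,200,260),0)
h=P[...,2]
for n,(x0,x1,y0,y1) in dict(small=(155,195,200,240),large=(135,190,255,310),purple=(100,140,190,230)).items():
    rep(n,blob(((h>.012)&(h<.03)).astype(np.uint8)|((h>.012)).astype(np.uint8),x0,x1,y0,y1),.024)
    t=blob((h>.045).astype(np.uint8),x0,x1,y0,y1);print('  top',P[t].mean(0),P[t][:,2].max(),np.ptp(P[t][:,:2],0))
red=((hsv[...,0]<8)|(hsv[...,0]>172))&(hsv[...,1]>120)
m=blob(red.astype(np.uint8),260,305,225,255);print('red',m.sum(),onplane(d[m],c,.0805).mean(0),np.median(P[m],0));print(cv2.minAreaRect(onplane(d[m],c,.0805)[:,:2].astype(np.float32)))
b=blob(((h>.06)&(h<.09)&~red).astype(np.uint8),235,345,145,235)
X=P[b];print('lid',cv2.minAreaRect(X[:,:2].astype(np.float32)),np.median(X[:,2]),cv2.boxPoints(cv2.minAreaRect(X[:,:2].astype(np.float32))))
for n,(x0,x1,y0,y1) in dict(cleaner=(178,212,130,165),meter=(365,425,220,300),bin=(400,455,160,225)).items():
    b=blob((h>.02).astype(np.uint8),x0,x1,y0,y1);X=P[b];print(n,X.mean(0),X.min(0),X.max(0))
E
```

```text
disc 89 circle 0.4368816018104553 0.12295222282409668 0.030598079785704613 centroid [0.43380613 0.12718843 0.        ] z [-0.00208456  0.00048065  0.00418941]
small 752 circle 0.4938075840473175 0.23451238870620728 0.040614593774080276 centroid [0.49417664 0.23462797 0.024     ] z [0.00972455 0.02469624 0.06333708]
  top [0.49396798 0.23473674 0.05701041] 0.0661946765948348 [0.03887156 0.0406707 ]
large 1456 circle 0.3324027955532074 0.2601540684700012 0.05570918694138527 centroid [0.33266679 0.26045539 0.024     ] z [0.01590474 0.0329636  0.08522007]
  top [0.33487264 0.25639678 0.08071835] 1.001590499976088 [0.15453521 0.29047221]
purple 750 circle 0.5128978490829468 0.37577274441719055 0.041884344071149826 centroid [0.51350523 0.37566049 0.024     ] z [0.01050696 0.02473808 0.06373782]
  top [0.5131888  0.3746298  0.06114928] 1.001590499976088 [0.08122154 0.41439956]
red 47 [ 0.45059238 -0.04347422  0.0805    ] [ 0.45110887 -0.04318458  0.08091898]
((0.45016375184059143, -0.04195285961031914), (0.02753259800374508, 0.010043815709650517), 84.5412826538086)
lid ((0.5581204891204834, -0.057316482067108154), (0.23755063116550446, 0.22175197303295135), 82.9874038696289) 0.07420812705696311 [[ 0.43357295 -0.1616667 ]
 [ 0.6536661  -0.18873987]
 [ 0.68266803  0.04703374]
 [ 0.4625749   0.0741069 ]]
cleaner [0.66497815 0.18012531 0.08285907] [ 0.45288463 -0.0046701  -0.00276667] [0.70031048 0.20869667 1.0015905 ]
meter [ 0.40864656 -0.3307117   0.03848979] [ 0.32498054 -0.40449366 -0.00342352] [ 0.49061831 -0.0046701   1.0015905 ]
bin [ 0.58270999 -0.41988812  0.03903404] [ 0.45288463 -0.49636776 -0.00375319] [ 0.65715949 -0.0046701   1.0015905 ]
```

View pics/crop.png

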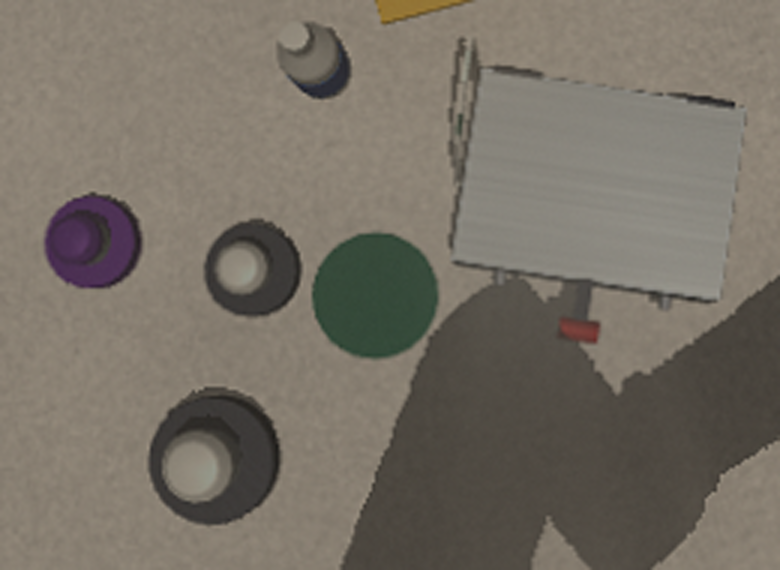

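The crop confirms the smaller dark lamp (crop (252,268), base diameter measured at 81 mm, as described). Next I refine the disc and lid pose and compute the first moves.

```bash
cat >> h.py <<'E'
def rel(p,yaw):  # tool-frame shift (mm) and rotvec to world TCP p, tool down with yaw, from measured pose
    s=arm.get_state();R0=R.from_euler('xyz',s['ee_rot']);R1=R.from_euler('xyz',[np.pi,0,yaw])
    return np.round(R0.inv().apply(np.array(p)-s['eef_pos'])*1000,1),np.round((R0.inv()*R1).as_rotvec(),3)
E
python3 - <<'E'
from h import *
f=np.load('top.npy',allow_pickle=True).item();P,d,c=cloud(f);im=f['frame'].astype(int);h=P[...,2]
m=np.zeros(h.shape,np.uint8);g=(im[...,1]-im[...,0]>12);m[200:262,185:245]=g[200:262,185:245]
ct=max(cv2.findContours(m,0,2)[0],key=cv2.contourArea)[:,0];X=onplane(d[ct[:,1],ct[:,0]],c,0)[:,:2].astype(np.float32)
print('disc',cv2.minEnclosingCircle(X),cv2.fitEllipse(X))
k=np.zeros(h.shape,np.uint8);k[140:240,243:345]=((h>.068)&(h<.082))[140:240,243:345]
k=cv2.morphologyEx(k,cv2.MORPH_OPEN,np.ones((15,15)))
ct=max(cv2.findContours(k,0,2)[0],key=cv2.contourArea)[:,0];X=onplane(d[ct[:,1],ct[:,0]],c,.0745)[:,:2].astype(np.float32)
r=cv2.minAreaRect(X);print('lid',r,cv2.boxPoints(r))
r0=cv2.boxPoints(r)
f=np.load('scene.npy',allow_pickle=True).item();P,d,c=cloud(f);hsv=cv2.cvtColor(f['frame'],cv2.COLOR_RGB2HSV)
red=((hsv[...,0]<8)|(hsv[...,0]>172))&(hsv[...,1]>120);q=np.zeros(red.shape,bool);q[200:222,252:275]=red[200:222,252:275]
print('red scene',q.sum(),P[q].mean(0),onplane(d[q],c,.0755).mean(0))
for p,y in(((.45,-.35,.25),-2.3),((.494,.235,.25),-np.pi/2),((.494,.235,.052),-np.pi/2)):print(p,rel(p,y))
E
```

```text
disc ((0.4793354272842407, 0.13501055538654327), 0.05412803217768669) ((0.47940078377723694, 0.13506639003753662), (0.10483990609645844, 0.1056128665804863), 26.461503982543945)
lid ((0.55746990442276, -0.05203069746494293), (0.13971129059791565, 0.22188781201839447), 1.6369891166687012) [[ 0.4844734   0.05687237]
 [ 0.49081212 -0.16492489]
 [ 0.6304664  -0.16093376]
 [ 0.6241277   0.06086349]]
red scene 65 [ 0.44958585 -0.03483788  0.07258253] [ 0.45146009 -0.03696929  0.0755    ]
(0.45, -0.35, 0.25) (array([-262.7,  168.7,   -2.1]), array([ 0.001,  0.   , -0.411]))
(0.494, 0.235, 0.25) (array([-546.9,  681.9,   -1.4]), array([ 1.00e-03,  1.00e-03, -1.14e+00]))
(0.494, 0.235, 0.052) (array([-547. ,  681.6,  196.6]), array([ 1.00e-03,  1.00e-03, -1.14e+00]))
```

jog_arm([
  {"dx": -33,"dy": 21,"dz": 0,"rz": -0.05,"gripper": 0},
  {"dx": -66,"dy": 42,"dz": 0,"rz": -0.1,"gripper": 0},
  {"dx": -99,"dy": 63,"dz": 0,"rz": -0.15,"gripper": 0},
  {"dx": -132,"dy": 84,"dz": 0,"rz": -0.2,"gripper": 0},
  {"dx": -165,"dy": 105,"dz": 0,"rz": -0.25,"gripper": 0},
  {"dx": -198,"dy": 126,"dz": 0,"rz": -0.31,"gripper": 0},
  {"dx": -230,"dy": 147,"dz": 0,"rz": -0.36,"gripper": 0},
  {"dx": -263,"dy": 169,"dz": 0,"rz": -0.41,"gripper": 0},
])

```text
invalid input at $.targets[0]: expected keys dx, dy, dz, rx, ry, rz, gripper
```

```bash
python3 - <<'E'
from h import *
s=arm.get_state();print(s['t'],s['eef_pos'],s['ee_rot'],s['force'])
for p,y in(((.48,-.05,.25),-1.9),((.494,.235,.25),-np.pi/2)):print(p,rel(p,y))
E
```

```text
0.1 [ 0.28169987 -0.61298813  0.24771627] [ 3.14013638e+00 -1.36514057e-04 -2.71090101e+00] [0.97348847 0.66019357 0.65527508]
(0.48, -0.05, 0.25) (array([-415.2,  428.8,   -1.7]), array([ 0.001,  0.   , -0.811]))
(0.494, 0.235, 0.25) (array([-546.9,  681.9,   -1.4]), array([ 1.00e-03,  1.00e-03, -1.14e+00]))
```

jog_arm([
  {"dx": -33,"dy": 21,"dz": 0,"rx": 0,"ry": 0,"rz": -0.05,"gripper": 0},
  {"dx": -66,"dy": 42,"dz": 0,"rx": 0,"ry": 0,"rz": -0.1,"gripper": 0},
  {"dx": -99,"dy": 63,"dz": 0,"rx": 0,"ry": 0,"rz": -0.15,"gripper": 0},
  {"dx": -132,"dy": 84,"dz": 0,"rx": 0,"ry": 0,"rz": -0.2,"gripper": 0},
  {"dx": -165,"dy": 105,"dz": 0,"rx": 0,"ry": 0,"rz": -0.25,"gripper": 0},
  {"dx": -198,"dy": 126,"dz": 0,"rx": 0,"ry": 0,"rz": -0.31,"gripper": 0},
  {"dx": -230,"dy": 147,"dz": 0,"rx": 0,"ry": 0,"rz": -0.36,"gripper": 0},
  {"dx": -263,"dy": 169,"dz": 0,"rx": 0,"ry": 0,"rz": -0.41,"gripper": 0},
])

```text
t: 0.77
eef_pos: [0.4507, -0.3481, 0.2483]
ee_rot: [3.141, -0.0, -2.298]
force: [1.7, -1.0, 0.6]
width: 0.0875
gripper_force: 0.0
```

```bash
python3 - <<'E'
from h import *
s=arm.get_state();print(s['t'],s['eef_pos'],s['ee_rot'],s['force'])
for p,y in(((.48,-.05,.25),-1.9),((.494,.235,.25),-np.pi/2)):print(p,rel(p,y))
E
```

```text
0.7667 [ 0.45069936 -0.34814609  0.24831073] [ 3.14109644e+00 -8.78738700e-05 -2.29836962e+00] [ 1.6503016  -0.99278016  0.55937087]
(0.48, -0.05, 0.25) (array([-242.1,  176.4,   -1.6]), array([ 0.001,  0.   , -0.398]))
(0.494, 0.235, 0.25) (array([-464.3,  355.5,   -1.6]), array([ 0.001,  0.   , -0.728]))
```

jog_arm([
  {"dx": -30,"dy": 22,"dz": 0,"rx": 0,"ry": 0,"rz": -0.05,"gripper": 0},
  {"dx": -60,"dy": 44,"dz": 0,"rx": 0,"ry": 0,"rz": -0.1,"gripper": 0},
  {"dx": -90,"dy": 66,"dz": 0,"rx": 0,"ry": 0,"rz": -0.15,"gripper": 0},
  {"dx": -121,"dy": 88,"dz": 0,"rx": 0,"ry": 0,"rz": -0.2,"gripper": 0},
  {"dx": -151,"dy": 110,"dz": 0,"rx": 0,"ry": 0,"rz": -0.25,"gripper": 0},
  {"dx": -181,"dy": 132,"dz": 0,"rx": 0,"ry": 0,"rz": -0.3,"gripper": 0},
  {"dx": -212,"dy": 154,"dz": 0,"rx": 0,"ry": 0,"rz": -0.35,"gripper": 0},
  {"dx": -242,"dy": 176,"dz": 0,"rx": 0,"ry": 0,"rz": -0.4,"gripper": 0},
])

```text
t: 1.43
eef_pos: [0.4801, -0.0504, 0.2486]
ee_rot: [-3.142, 0.0, -1.898]
force: [0.6, -0.6, -0.1]
width: 0.0876
gripper_force: 0.0
```

```bash
python3 - <<'E'
from h import *
s=arm.get_state();print(s['t'],s['eef_pos'],s['ee_rot'],s['force'])
print(rel((.494,.2345,.2),-np.pi/2))
E
```

```text
1.4333 [ 0.48010756 -0.05037569  0.24857031] [-3.14154145e+00  2.12795836e-04 -1.89832684e+00] [ 0.64796721 -0.58904157 -0.11602459]
(array([-274.2,   78.5,   48.6]), array([-0.   ,  0.   , -0.328]))
```

jog_arm([
  {"dx": -34,"dy": 10,"dz": 0,"rx": 0,"ry": 0,"rz": -0.05,"gripper": 0},
  {"dx": -69,"dy": 20,"dz": 0,"rx": 0,"ry": 0,"rz": -0.1,"gripper": 0},
  {"dx": -103,"dy": 30,"dz": 5,"rx": 0,"ry": 0,"rz": -0.15,"gripper": 0},
  {"dx": -137,"dy": 39,"dz": 15,"rx": 0,"ry": 0,"rz": -0.2,"gripper": 0},
  {"dx": -171,"dy": 49,"dz": 25,"rx": 0,"ry": 0,"rz": -0.25,"gripper": 0},
  {"dx": -206,"dy": 59,"dz": 35,"rx": 0,"ry": 0,"rz": -0.3,"gripper": 0},
  {"dx": -240,"dy": 69,"dz": 45,"rx": 0,"ry": 0,"rz": -0.328,"gripper": 0},
  {"dx": -274,"dy": 78.5,"dz": 48.5,"rx": 0,"ry": 0,"rz": -0.328,"gripper": 0},
])

```text
t: 2.1
eef_pos: [0.4939, 0.2338, 0.1984]
ee_rot: [3.14, -0.001, -1.571]
force: [1.3, -0.5, -0.1]
width: 0.0871
gripper_force: 0.0
```

```bash
python3 - <<'E'
from h import *
s=arm.get_state();print(s['t'],s['eef_pos'],s['ee_rot'],s['force'])
print(rel((.494,.2345,.052),-np.pi/2))
f=arm.grab_frame('wrist');np.save('wrist.npy',f,allow_pickle=True);P,d,c=cloud(f);h=P[...,2];print(c)
cv2.imwrite('pics/w1.png',f['frame'][...,::-1])
near=(np.hypot(P[...,0]-.494,P[...,1]-.2345)<.06)
for lo,hi in((.018,.03),(.03,.05),(.05,.07)):
    m=near&(h>lo)&(h<hi)
    if m.any():print(lo,m.sum(),(P[m].min(0)+P[m].max(0))/2,np.ptp(P[m],0))
E
```

```text
2.1 [0.49387639 0.23376104 0.19838962] [ 3.13966199e+00 -1.17039703e-03 -1.57091368e+00] [ 1.25361788 -0.53693117 -0.06692308]
(array([ -0.9,  -0.4, 146.4]), array([ 0.002, -0.001, -0.   ]))
[0.49428609 0.15665914 0.33541215]
0.018 3844 [0.49653744 0.241644   0.02402045] [0.07876491 0.07944384 0.0118899 ]
0.03 104 [0.49544082 0.22577423 0.03993386] [0.03618001 0.01128018 0.01983701]
0.05 2240 [0.49628893 0.24144323 0.05858442] [0.04258548 0.04275488 0.01705848]
```

View pics/w1.png

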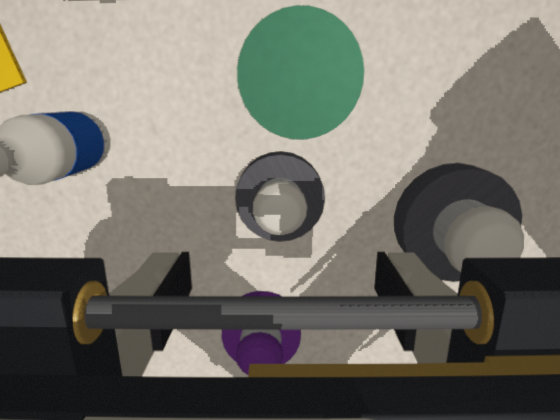

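The wrist view shows the lamp at (280,196), the disc at (300,72), the bottle at (50,148) and the larger lamp at (458,228). The wrist lamp position differs from top by 7 mm in y, so I compare all the views.

```bash
python3 - <<'E'
from h import *
for n in('wrist','top','scene'):
    f=np.load(n+'.npy',allow_pickle=True).item();P,d,c=cloud(f);h=P[...,2];im=f['frame'].astype(int)
    G=onplane(d,c,0.)
    g=((im[...,1]-im[...,0]>12)&(np.hypot(G[...,0]-.48,G[...,1]-.137)<.075)&(h<.015)).astype(np.uint8)
    ct=max(cv2.findContours(g,0,2)[0],key=cv2.contourArea)[:,0]
    X=G[ct[:,1],ct[:,0],:2].astype(np.float32);print(n,'disc',cv2.fitEllipse(X)[:2],'z bench near',np.median(h[g>0]))
    m=(np.hypot(P[...,0]-.495,P[...,1]-.237)<.06)&(h>.048)
    print('  dome',m.sum(),(P[m].min(0)+P[m].max(0))/2,np.ptp(P[m],0))
    m=(np.hypot(P[...,0]-.495,P[...,1]-.237)<.06)&(h>.018)&(h<.03)
    print('  base',m.sum(),(P[m].min(0)+P[m].max(0))/2,np.ptp(P[m],0))
E
```

```text
wrist disc ((0.478335440158844, 0.13705934584140778), (0.10905537754297256, 0.10921598225831985)) z bench near 0.0013809932105813272
  dome 59386 [0.49499621 0.2307086  0.16780807] [0.11703819 0.06422415 0.23957099]
  base 3844 [0.49653744 0.241644   0.02402045] [0.07876491 0.07944384 0.0118899 ]
top disc ((0.47940078377723694, 0.13506639003753662), (0.10483990609645844, 0.1056128665804863)) z bench near 0.0005226260106383496
  dome 238 [0.49658027 0.2384096  0.05715476] [0.03998765 0.04132772 0.01807983]
  base 488 [0.49696614 0.23880911 0.02392402] [0.07489218 0.07819615 0.01163566]
scene disc ((0.4734441936016083, 0.14578424394130707), (0.0876862034201622, 0.11114957928657532)) z bench near 0.0010844048620269886
  dome 117 [0.49744701 0.2368119  0.05903551] [0.04146984 0.03828375 0.01895447]
  base 220 [0.49651881 0.23982925 0.02389063] [0.07858066 0.07669135 0.01154774]
```

jog_arm([
  {"dx": -6,"dy": -2.6,"dz": 20,"rx": 0,"ry": 0,"rz": 0,"gripper": 0},
  {"dx": -6,"dy": -2.6,"dz": 45,"rx": 0,"ry": 0,"rz": 0,"gripper": 0},
  {"dx": -6,"dy": -2.6,"dz": 70,"rx": 0,"ry": 0,"rz": 0,"gripper": 0},
  {"dx": -6,"dy": -2.6,"dz": 95,"rx": 0,"ry": 0,"rz": 0,"gripper": 0},
  {"dx": -6,"dy": -2.6,"dz": 115,"rx": 0,"ry": 0,"rz": 0,"gripper": 0},
  {"dx": -6,"dy": -2.6,"dz": 132,"rx": 0,"ry": 0,"rz": 0,"gripper": 0},
  {"dx": -6,"dy": -2.6,"dz": 145,"rx": 0,"ry": 0,"rz": 0,"gripper": 0},
  {"dx": -6,"dy": -2.6,"dz": 145,"rx": 0,"ry": 0,"rz": 0,"gripper": 0},
])

```text
t: 2.82
eef_pos: [0.496, 0.237, 0.0521]
ee_rot: [3.138, -0.003, -1.573]
force: [-0.5, -0.0, 0.4]
width: 0.0877
gripper_force: 0.0
```

jog_arm([
  {"dx": 0,"dy": 0,"dz": 0,"rx": 0,"ry": 0,"rz": 0,"gripper": 0.3},
  {"dx": 0,"dy": 0,"dz": 0,"rx": 0,"ry": 0,"rz": 0,"gripper": 0.5},
  {"dx": 0,"dy": 0,"dz": 0,"rx": 0,"ry": 0,"rz": 0,"gripper": 0.6},
  {"dx": 0,"dy": 0,"dz": 0,"rx": 0,"ry": 0,"rz": 0,"gripper": 0.6},
  {"dx": 0,"dy": 0,"dz": 0,"rx": 0,"ry": 0,"rz": 0,"gripper": 0.65},
  {"dx": 0,"dy": 0,"dz": 0,"rx": 0,"ry": 0,"rz": 0,"gripper": 0.65},
  {"dx": 0,"dy": 0,"dz": 0,"rx": 0,"ry": 0,"rz": 0,"gripper": 0.65},
  {"dx": 0,"dy": 0,"dz": 0,"rx": 0,"ry": 0,"rz": 0,"gripper": 0.65},
], force=6)

```text
t: 3.48
eef_pos: [0.4974, 0.2384, 0.0553]
ee_rot: [3.141, 0.0, -1.573]
force: [-1.9, -0.5, 3.3]
width: 0.0433
gripper_force: 6.0
```

```bash
python3 - <<'E'
from h import *
s=arm.get_state();print(s['t'],s['eef_pos'],s['ee_rot'],s['force'],s['width'],s['gripper_force'])
E
```

```text
3.4833 [0.4974154  0.23838793 0.05533389] [ 3.14141100e+00  3.27373584e-05 -1.57283150e+00] [-1.94787897 -0.48060998  3.32134897] 0.043282002931042236 5.999113865982508
```

jog_arm([
  {"dx": 4,"dy": 0.7,"dz": 0,"rx": 0,"ry": 0,"rz": 0,"gripper": 0.65},
  {"dx": 10,"dy": 1.7,"dz": 0,"rx": 0,"ry": 0,"rz": 0,"gripper": 0.65},
  {"dx": 17,"dy": 3,"dz": 0,"rx": 0,"ry": 0,"rz": 0,"gripper": 0.65},
  {"dx": 25,"dy": 4.4,"dz": 0,"rx": 0,"ry": 0,"rz": 0,"gripper": 0.65},
  {"dx": 33,"dy": 5.7,"dz": 0,"rx": 0,"ry": 0,"rz": 0,"gripper": 0.65},
  {"dx": 41,"dy": 7.1,"dz": 0,"rx": 0,"ry": 0,"rz": 0,"gripper": 0.65},
  {"dx": 47,"dy": 8.2,"dz": 0,"rx": 0,"ry": 0,"rz": 0,"gripper": 0.65},
  {"dx": 52,"dy": 9,"dz": 0,"rx": 0,"ry": 0,"rz": 0,"gripper": 0.65},
])

```text
t: 4.15
eef_pos: [0.4886, 0.1858, 0.0554]
ee_rot: [-3.141, 0.001, -1.573]
force: [1.7, 5.0, 3.2]
width: 0.0435
gripper_force: 6.0
```

```bash
python3 - <<'E'
from h import *
s=arm.get_state();print(s['t'],s['eef_pos'],s['ee_rot'],s['force'],s['width'],s['gripper_force'])
f=arm.grab_frame('scene')
cv2.imwrite('pics/s2.png',cv2.resize(f['frame'][120:290,210:420,::-1],None,fx=3,fy=3))
P,d,c=cloud(f);h=P[...,2];im=f['frame'];
m=(np.hypot(P[...,0]-.488,P[...,1]-.187)<.07)&(h>.018)&(h<.03);print(m.sum(),(P[m].min(0)+P[m].max(0))/2,np.ptp(P[m],0))
E
```

```text
4.15 [0.48863332 0.18579022 0.05535559] [-3.14093216e+00  6.02335937e-04 -1.57319355e+00] [1.65742539 5.02301073 3.20559184] 0.043504373598757196 6.000092274571216
184 [0.49008779 0.18215    0.02394165] [0.07648707 0.06858327 0.01165244]
```

View pics/s2.png

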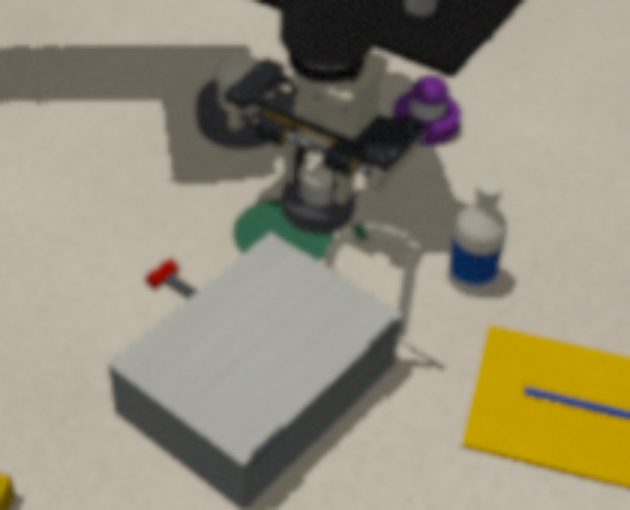

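The crop shows the lamp upright between the fingers at (320,200), partly on the green disc. I continue the slide.

jog_arm([
  {"dx": 4,"dy": 0.7,"dz": 0,"rx": 0,"ry": 0,"rz": 0,"gripper": 0.65},
  {"dx": 10,"dy": 1.7,"dz": 0,"rx": 0,"ry": 0,"rz": 0,"gripper": 0.65},
  {"dx": 17,"dy": 3,"dz": 0,"rx": 0,"ry": 0,"rz": 0,"gripper": 0.65},
  {"dx": 25,"dy": 4.4,"dz": 0,"rx": 0,"ry": 0,"rz": 0,"gripper": 0.65},
  {"dx": 33,"dy": 5.7,"dz": 0,"rx": 0,"ry": 0,"rz": 0,"gripper": 0.65},
  {"dx": 41,"dy": 7.1,"dz": 0,"rx": 0,"ry": 0,"rz": 0,"gripper": 0.65},
  {"dx": 47,"dy": 8.2,"dz": 0,"rx": 0,"ry": 0,"rz": 0,"gripper": 0.65},
  {"dx": 52,"dy": 9,"dz": 0,"rx": 0,"ry": 0,"rz": 0,"gripper": 0.65},
])

```text
t: 4.87
eef_pos: [0.4792, 0.1336, 0.0551]
ee_rot: [3.141, -0.0, -1.573]
force: [0.5, 3.0, 3.0]
width: 0.0429
gripper_force: 6.0
```

jog_arm([
  {"dx": 0,"dy": 0,"dz": 0,"rx": 0,"ry": 0,"rz": 0,"gripper": 0.5},
  {"dx": 0,"dy": 0,"dz": 0,"rx": 0,"ry": 0,"rz": 0,"gripper": 0.3},
  {"dx": 0,"dy": 0,"dz": 0,"rx": 0,"ry": 0,"rz": 0,"gripper": 0},
  {"dx": 0,"dy": 0,"dz": 0,"rx": 0,"ry": 0,"rz": 0,"gripper": 0},
  {"dx": 0,"dy": 0,"dz": -10,"rx": 0,"ry": 0,"rz": 0,"gripper": 0},
  {"dx": 0,"dy": 0,"dz": -40,"rx": 0,"ry": 0,"rz": 0,"gripper": 0},
  {"dx": 0,"dy": 0,"dz": -75,"rx": 0,"ry": 0,"rz": 0,"gripper": 0},
  {"dx": 0,"dy": 0,"dz": -110,"rx": 0,"ry": 0,"rz": 0,"gripper": 0},
])

```text
t: 5.53
eef_pos: [0.4783, 0.1338, 0.1654]
ee_rot: [3.139, -0.002, -1.573]
force: [0.5, 0.9, -0.5]
width: 0.0841
gripper_force: 0.0
```

```bash
python3 - <<'E'
from h import *
s=arm.get_state();print(s['t'],s['eef_pos'],s['ee_rot'],s['force'],s['width'],s['gripper_force'])
for n in('scene','wrist'):
    f=arm.grab_frame(n);P,d,c=cloud(f);h=P[...,2];im=f['frame'].astype(int)
    if n=='wrist': cv2.imwrite('pics/w2.png',f['frame'][...,::-1])
    near=np.hypot(P[...,0]-.479,P[...,1]-.137)<.065
    m=near&(h>.018)&(h<.03);print(n,'base',m.sum(),(P[m].min(0)+P[m].max(0))/2,np.ptp(P[m],0))
    m=near&(h>.05)&(h<.07);print(n,'dome',m.sum(),(P[m].min(0)+P[m].max(0))/2,np.ptp(P[m],0))
    m=near&(h<.01)&(im[...,1]-im[...,0]>12);print(n,'green',m.sum(),(P[m].min(0)+P[m].max(0))/2,np.ptp(P[m],0))
E
```

```text
5.5333 [0.47828386 0.13382697 0.16539784] [ 3.13856924e+00 -2.19519228e-03 -1.57262688e+00] [ 0.54654278  0.93921295 -0.52399955] 0.08414646576590074 0.0
scene base 216 [0.47797221 0.13509352 0.02403453] [0.07998983 0.07727443 0.01174627]
scene dome 121 [0.48018959 0.13247443 0.05892213] [0.04298327 0.03827058 0.01693978]
scene green 106 [0.47528224 0.13758192 0.00314954] [0.10634563 0.09708989 0.01303563]
wrist base 4518 [0.47911555 0.13651313 0.02398835] [0.07878044 0.0794771  0.01173385]
wrist dome 2696 [0.47888265 0.13637144 0.05863781] [0.04234932 0.0434826  0.01692767]
wrist green 4599 [0.4784392  0.1369716  0.00409379] [0.1090424  0.10918939 0.0102854 ]
```

View pics/w2.png

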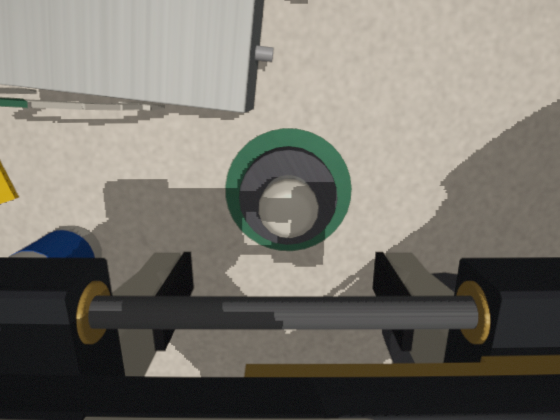

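The lamp sits centred on the disc (290,190), within about 1 mm, and the bottle is undisturbed. Now to the handle.

jog_arm([
  {"dx": 0,"dy": 0,"dz": -30,"rx": 0,"ry": 0,"rz": -0.1,"gripper": 0},
  {"dx": 5,"dy": 2,"dz": -60,"rx": 0,"ry": 0,"rz": -0.2,"gripper": 0},
  {"dx": 25,"dy": 6,"dz": -85,"rx": 0,"ry": 0,"rz": -0.3,"gripper": 0},
  {"dx": 50,"dy": 10,"dz": -85,"rx": 0,"ry": 0,"rz": -0.4,"gripper": 0},
  {"dx": 80,"dy": 14,"dz": -85,"rx": 0,"ry": 0,"rz": -0.5,"gripper": 0},
  {"dx": 110,"dy": 18,"dz": -85,"rx": 0,"ry": 0,"rz": -0.6,"gripper": 0},
  {"dx": 140,"dy": 23,"dz": -85,"rx": 0,"ry": 0,"rz": -0.7,"gripper": 0},
  {"dx": 174,"dy": 28,"dz": -85,"rx": 0,"ry": 0,"rz": -0.8,"gripper": 0},
])

```text
t: 6.3
eef_pos: [0.45, -0.0404, 0.2495]
ee_rot: [3.141, 0.001, -0.767]
force: [1.4, 0.0, 0.4]
width: 0.0877
gripper_force: 0.0
```

jog_arm([
  {"dx": 0,"dy": 0,"dz": 0,"rx": 0,"ry": 0,"rz": -0.1,"gripper": 0},
  {"dx": 0,"dy": 0,"dz": 0,"rx": 0,"ry": 0,"rz": -0.2,"gripper": 0},
  {"dx": 0,"dy": 0,"dz": 0,"rx": 0,"ry": 0,"rz": -0.3,"gripper": 0},
  {"dx": 0,"dy": 0,"dz": 0,"rx": 0,"ry": 0,"rz": -0.4,"gripper": 0},
  {"dx": 0,"dy": 0,"dz": 0,"rx": 0,"ry": 0,"rz": -0.5,"gripper": 0},
  {"dx": 0,"dy": 0,"dz": 0,"rx": 0,"ry": 0,"rz": -0.6,"gripper": 0},
  {"dx": 0,"dy": 0,"dz": 0,"rx": 0,"ry": 0,"rz": -0.63,"gripper": 0},
  {"dx": 0,"dy": 0,"dz": 0,"rx": 0,"ry": 0,"rz": -0.63,"gripper": 0},
])

```text
t: 6.97
eef_pos: [0.4505, -0.0395, 0.2494]
ee_rot: [3.141, 0.002, -0.141]
force: [-0.6, 0.3, 0.1]
width: 0.0879
gripper_force: 0.0
```

```bash
python3 - <<'E'
from h import *
s=arm.get_state();print(s['t'],s['eef_pos'],s['ee_rot'],s['q'])
for n in('wrist','top','scene'):
    f=arm.grab_frame(n);np.save(n+'2.npy',f,allow_pickle=True);P,d,c=cloud(f);h=P[...,2];hsv=cv2.cvtColor(f['frame'],cv2.COLOR_RGB2HSV)
    if n=='wrist': cv2.imwrite('pics/w3.png',f['frame'][...,::-1])
    red=((hsv[...,0]<8)|(hsv[...,0]>172))&(hsv[...,1]>110)&(np.hypot(P[...,0]-.45,P[...,1]+.04)<.05)&(h>.05)&(h<.1)
    if red.sum()>5: print(n,'red',red.sum(),P[red].mean(0),(P[red].min(0)+P[red].max(0))/2,np.ptp(P[red],0),cv2.minAreaRect(onplane(d[red],c,.0785)[:,:2].astype(np.float32)))
    m=((h>.071)&(h<.079)&(P[...,0]>.48)&(P[...,0]<.68)&(P[...,1]>-.2)&(P[...,1]<.1)&(hsv[...,1]<60)).astype(np.uint8)
    m=cv2.morphologyEx(m,cv2.MORPH_OPEN,np.ones((3,3)))
    n_,l,st,_=cv2.connectedComponentsWithStats(m);b=l==1+np.argmax(st[1:,4])
    r=cv2.minAreaRect(P[b][:,:2].astype(np.float32));print(n,'lid',r);print(cv2.boxPoints(r))
E
```

```text
6.9667 [ 0.45045736 -0.03950127  0.24936108] [ 3.14102280e+00  1.70416008e-03 -1.41385258e-01] [ 3.50305512e-01 -1.73929675e-02 -4.51165321e-01 -3.32793192e-04
 -1.13879531e+00  1.07924565e+00]
wrist red 665 [ 0.45539061 -0.0372415   0.08080987] [ 0.45468005 -0.03713074  0.0795614 ] [0.0190808  0.03207852 0.01053466] ((0.45494189858436584, -0.037145428359508514), (0.030357543379068375, 0.015928957611322403), 81.83158874511719)
wrist lid ((0.5401098132133484, -0.04727546125650406), (0.22297799587249756, 0.12188813090324402), 81.86925506591797)
[[ 0.46401018 -0.1490243 ]
 [ 0.5846731  -0.16626324]
 [ 0.61620945  0.05447337]
 [ 0.49554652  0.07171232]]
top lid ((0.582972526550293, -0.054341092705726624), (0.22069372236728668, 0.14825263619422913), 83.14981079101562)
[[ 0.4962139  -0.15505892]
 [ 0.6434082  -0.17274156]
 [ 0.66973114  0.04637673]
 [ 0.5225369   0.06405938]]
scene red 49 [ 0.45512408 -0.04077419  0.07987586] [ 0.45465064 -0.0386622   0.08007994] [0.01496985 0.03068738 0.01197645] ((0.4541266858577728, -0.03966608643531799), (0.03335421532392502, 0.0159449502825737), 81.94158935546875)
scene lid ((0.57134610414505, -0.05202173441648483), (0.22491125762462616, 0.16975384950637817), 82.59716033935547)
[[ 0.47268733 -0.15260407]
 [ 0.64102626 -0.17447597]
 [ 0.67000484  0.0485606 ]
 [ 0.50166595  0.0704325 ]]
```

View pics/w3.png

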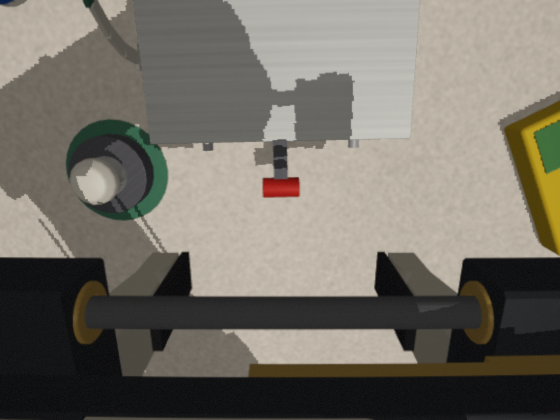

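The wrist view shows the red handle at (281,187), centred and parallel to the closing line. It measures 32 x 19 mm at z≈0.08 (its top), which fits. The hinge derived from it, (0.653,-0.066), agrees with the lid's far edge. I go down and pinch.

jog_arm([
  {"dx": 3.8,"dy": -2.9,"dz": 25,"rx": 0,"ry": 0,"rz": 0,"gripper": 0},
  {"dx": 3.8,"dy": -2.9,"dz": 55,"rx": 0,"ry": 0,"rz": 0,"gripper": 0},
  {"dx": 3.8,"dy": -2.9,"dz": 85,"rx": 0,"ry": 0,"rz": 0,"gripper": 0},
  {"dx": 3.8,"dy": -2.9,"dz": 115,"rx": 0,"ry": 0,"rz": 0,"gripper": 0},
  {"dx": 3.8,"dy": -2.9,"dz": 140,"rx": 0,"ry": 0,"rz": 0,"gripper": 0},
  {"dx": 3.8,"dy": -2.9,"dz": 160,"rx": 0,"ry": 0,"rz": 0,"gripper": 0},
  {"dx": 3.8,"dy": -2.9,"dz": 173,"rx": 0,"ry": 0,"rz": 0,"gripper": 0},
  {"dx": 3.8,"dy": -2.9,"dz": 173,"rx": 0,"ry": 0,"rz": 0,"gripper": 0},
])

```text
t: 7.78
eef_pos: [0.4533, -0.0377, 0.0744]
ee_rot: [3.139, 0.005, -0.144]
force: [-0.4, -0.0, -0.1]
width: 0.0875
gripper_force: 0.0
```

jog_arm([
  {"dx": 0,"dy": 0,"dz": 0,"rx": 0,"ry": 0,"rz": 0,"gripper": 0.4},
  {"dx": 0,"dy": 0,"dz": 0,"rx": 0,"ry": 0,"rz": 0,"gripper": 0.6},
  {"dx": 0,"dy": 0,"dz": 0,"rx": 0,"ry": 0,"rz": 0,"gripper": 0.75},
  {"dx": 0,"dy": 0,"dz": 0,"rx": 0,"ry": 0,"rz": 0,"gripper": 0.8},
  {"dx": 0,"dy": 0,"dz": 0,"rx": 0,"ry": 0,"rz": 0,"gripper": 0.8},
  {"dx": 0,"dy": 0,"dz": 0,"rx": 0,"ry": 0,"rz": 0,"gripper": 0.8},
  {"dx": 0,"dy": 0,"dz": 0,"rx": 0,"ry": 0,"rz": 0,"gripper": 0.8},
  {"dx": 0,"dy": 0,"dz": 0,"rx": 0,"ry": 0,"rz": 0,"gripper": 0.8},
], force=30)

```text
t: 8.45
eef_pos: [0.4553, -0.0371, 0.0772]
ee_rot: [-3.141, -0.0, -0.143]
force: [0.2, 0.9, -0.7]
width: 0.0396
gripper_force: 0.0
```

```bash
python3 - <<'E'
from h import *
s=arm.get_state();print(s['t'],s['eef_pos'],s['ee_rot'],s['force'],s['width'],s['gripper_force'])
f=arm.grab_frame('scene');cv2.imwrite('pics/s3.png',cv2.resize(f['frame'][120:300,190:430,::-1],None,fx=3,fy=3))
for a in range(5,51,5):
    t=np.radians(a);print(a,np.round([200*(1-np.cos(t))+3*np.sin(t),-(200*np.sin(t)+3*(np.cos(t)-1))],1))
E
```

```text
8.45 [ 0.45528112 -0.03713256  0.07724539] [-3.14139478e+00 -3.24068278e-04 -1.42834151e-01] [ 0.17421279  0.94497719 -0.69987562] 0.039573031119061165 0.0
5 [  1.  -17.4]
10 [  3.6 -34.7]
15 [  7.6 -51.7]
20 [ 13.1 -68.2]
25 [ 20.  -84.2]
30 [ 28.3 -99.6]
35 [  37.9 -114.2]
40 [  48.7 -127.9]
45 [  60.7 -140.5]
50 [  73.7 -152.1]
```

View pics/s3.png

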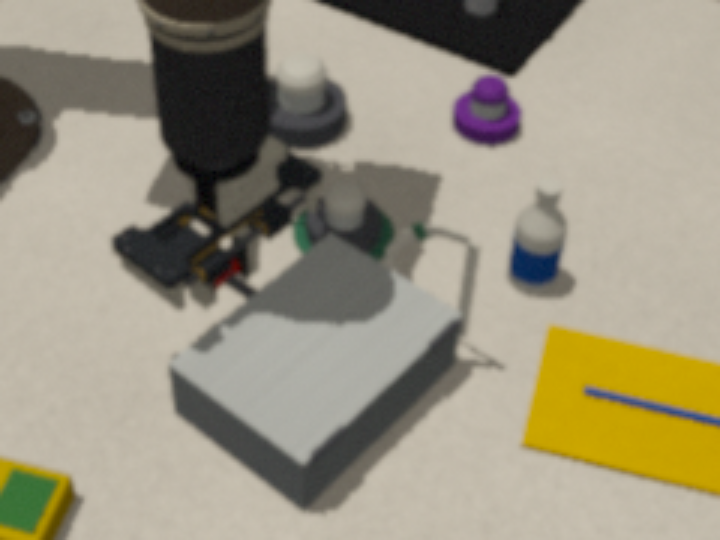

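The picture shows the jaws around the red handle at (230,268) and the lamp still on the disc at (345,220). The fingers are still closing (39.6 mm), so I let them finish.

jog_arm([
  {"dx": 0,"dy": 0,"dz": 0,"rx": 0,"ry": 0,"rz": 0,"gripper": 0.8},
  {"dx": 0,"dy": 0,"dz": 0,"rx": 0,"ry": 0,"rz": 0,"gripper": 0.8},
  {"dx": 0,"dy": 0,"dz": 0,"rx": 0,"ry": 0,"rz": 0,"gripper": 0.8},
  {"dx": 0,"dy": 0,"dz": 0,"rx": 0,"ry": 0,"rz": 0,"gripper": 0.8},
  {"dx": 0,"dy": 0,"dz": 0,"rx": 0,"ry": 0,"rz": 0,"gripper": 0.8},
  {"dx": 0,"dy": 0,"dz": 0,"rx": 0,"ry": 0,"rz": 0,"gripper": 0.8},
  {"dx": 0,"dy": 0,"dz": 0,"rx": 0,"ry": 0,"rz": 0,"gripper": 0.8},
  {"dx": 0,"dy": 0,"dz": 0,"rx": 0,"ry": 0,"rz": 0,"gripper": 0.8},
])

```text
t: 9.17
eef_pos: [0.455, -0.0383, 0.0771]
ee_rot: [3.14, 0.001, -0.142]
force: [1.6, -8.8, 0.1]
width: 0.0316
gripper_force: 30.0
```

jog_arm([
  {"dx": 0.3,"dy": 0,"dz": -8.7,"rx": 0,"ry": 0,"rz": 0,"gripper": 0.8},
  {"dx": 1,"dy": 0,"dz": -17.4,"rx": 0,"ry": 0,"rz": 0,"gripper": 0.8},
  {"dx": 2.1,"dy": 0,"dz": -26.1,"rx": 0,"ry": 0,"rz": 0,"gripper": 0.8},
  {"dx": 3.6,"dy": 0,"dz": -34.7,"rx": 0,"ry": 0,"rz": 0,"gripper": 0.8},
  {"dx": 5.4,"dy": 0,"dz": -43.2,"rx": 0,"ry": 0,"rz": 0,"gripper": 0.8},
  {"dx": 7.6,"dy": 0,"dz": -51.7,"rx": 0,"ry": 0,"rz": 0,"gripper": 0.8},
  {"dx": 10.2,"dy": 0,"dz": -60,"rx": 0,"ry": 0,"rz": 0,"gripper": 0.8},
  {"dx": 13.1,"dy": 0,"dz": -68.2,"rx": 0,"ry": 0,"rz": 0,"gripper": 0.8},
])

```text
t: 9.83
eef_pos: [0.4673, -0.0398, 0.145]
ee_rot: [3.14, 0.002, -0.143]
force: [1.8, -4.5, -5.9]
width: 0.0316
gripper_force: 30.0
```

```bash
python3 - <<'E'
from h import *
s=arm.get_state();print(s['t'],s['eef_pos'],s['ee_rot'],s['force'],s['width'],s['gripper_force'])
f=arm.grab_frame('scene');P,d,c=cloud(f);h=P[...,2]
b=np.array([np.cos(-.142),np.sin(-.142)]);X=(P[...,:2]-[.6527,-.0656])@b;Y=(P[...,:2]-[.6527,-.0656])@[-b[1],b[0]]
m=(X>-.15)&(X<-.01)&(Y>-.1)&(Y<-.02)&(h>.072)&(h<.25);p=np.polyfit(X[m],h[m],1);print('lid deg',np.degrees(np.arctan(-p[0])),m.sum())
E
```

```text
9.8333 [ 0.4673139  -0.03983006  0.14498276] [ 3.14005978e+00  2.05210175e-03 -1.42846594e-01] [ 1.82528831 -4.53868779 -5.88679212] 0.03158849941025995 29.999379515647888
lid deg 27.13399376093374 1665
```

jog_arm([
  {"dx": 3.3,"dy": 0,"dz": -8.1,"rx": 0,"ry": 0,"rz": 0,"gripper": 0.8},
  {"dx": 6.9,"dy": 0,"dz": -16,"rx": 0,"ry": 0,"rz": 0,"gripper": 0.8},
  {"dx": 10.9,"dy": 0,"dz": -23.8,"rx": 0,"ry": 0,"rz": 0,"gripper": 0.8},
  {"dx": 15.2,"dy": 0,"dz": -31.4,"rx": 0,"ry": 0,"rz": 0,"gripper": 0.8},
  {"dx": 19.8,"dy": 0,"dz": -38.8,"rx": 0,"ry": 0,"rz": 0,"gripper": 0.8},
  {"dx": 24.8,"dy": 0,"dz": -46,"rx": 0,"ry": 0,"rz": 0,"gripper": 0.8},
  {"dx": 30,"dy": 0,"dz": -52.9,"rx": 0,"ry": 0,"rz": 0,"gripper": 0.8},
  {"dx": 35.6,"dy": 0,"dz": -59.7,"rx": 0,"ry": 0,"rz": 0,"gripper": 0.8},
])

```text
t: 10.55
eef_pos: [0.5033, -0.0442, 0.2055]
ee_rot: [3.141, 0.001, -0.143]
force: [-3.1, -2.7, -4.0]
width: 0.0318
gripper_force: 30.0
```

```bash
python3 - <<'E'
from h import *
s=arm.get_state();print(s['t'],s['eef_pos'],s['ee_rot'],s['force'],s['width'],s['gripper_force'])
f=arm.grab_frame('scene');P,d,c=cloud(f);h=P[...,2];cv2.imwrite('pics/s4.png',cv2.resize(f['frame'][120:300,190:430,::-1],None,fx=3,fy=3))
b=np.array([np.cos(-.142),np.sin(-.142)]);X=(P[...,:2]-[.6527,-.0656])@b;Y=(P[...,:2]-[.6527,-.0656])@[-b[1],b[0]]
m=(X>-.12)&(X<-.01)&(Y>-.1)&(Y<.1)&(h>.08)&(h<.25);a=np.degrees(np.arctan2(h[m]-.0705,-X[m]));print('deg',np.percentile(a,[10,25,50,75,90]),m.sum())
E
```

```text
10.55 [ 0.5032929  -0.0442037   0.20549356] [ 3.14145396e+00  1.18838610e-03 -1.42935556e-01] [-3.13413763 -2.67573715 -4.03184672] 0.0318426988036969 29.984230399131775
deg [40.39201766 41.04371578 41.89483112 43.53609402 46.23756483] 3664
```

View pics/s4.png

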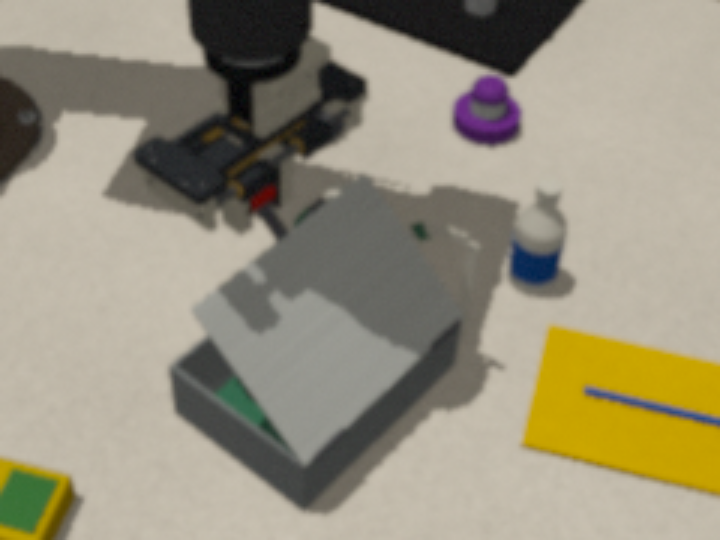

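The picture shows the lid held by the handle at (262,195), about 40° open, with the lamp and bottle in place. The last 10° follow, with a hold.

jog_arm([
  {"dx": 3,"dy": 0,"dz": -3.2,"rx": 0,"ry": 0,"rz": 0,"gripper": 0.8},
  {"dx": 5.9,"dy": 0,"dz": -6.4,"rx": 0,"ry": 0,"rz": 0,"gripper": 0.8},
  {"dx": 9,"dy": 0,"dz": -9.5,"rx": 0,"ry": 0,"rz": 0,"gripper": 0.8},
  {"dx": 12,"dy": 0,"dz": -12.6,"rx": 0,"ry": 0,"rz": 0,"gripper": 0.8},
  {"dx": 15.2,"dy": 0,"dz": -15.6,"rx": 0,"ry": 0,"rz": 0,"gripper": 0.8},
  {"dx": 18.4,"dy": 0,"dz": -18.6,"rx": 0,"ry": 0,"rz": 0,"gripper": 0.8},
  {"dx": 21.7,"dy": 0,"dz": -21.4,"rx": 0,"ry": 0,"rz": 0,"gripper": 0.8},
  {"dx": 25,"dy": 0,"dz": -24.2,"rx": 0,"ry": 0,"rz": 0,"gripper": 0.8},
])

```text
t: 11.27
eef_pos: [0.5284, -0.0473, 0.2296]
ee_rot: [-3.141, 0.0, -0.143]
force: [-4.9, 0.5, -0.2]
width: 0.0318
gripper_force: 30.0
```

jog_arm([
  {"dx": 0,"dy": 0,"dz": 0,"rx": 0,"ry": 0,"rz": 0,"gripper": 0.8},
  {"dx": 0,"dy": 0,"dz": 0,"rx": 0,"ry": 0,"rz": 0,"gripper": 0.8},
  {"dx": 0,"dy": 0,"dz": 0,"rx": 0,"ry": 0,"rz": 0,"gripper": 0.8},
  {"dx": 0,"dy": 0,"dz": 0,"rx": 0,"ry": 0,"rz": 0,"gripper": 0.8},
  {"dx": 0,"dy": 0,"dz": 0,"rx": 0,"ry": 0,"rz": 0,"gripper": 0.8},
  {"dx": 0,"dy": 0,"dz": 0,"rx": 0,"ry": 0,"rz": 0,"gripper": 0.8},
  {"dx": 0,"dy": 0,"dz": 0,"rx": 0,"ry": 0,"rz": 0,"gripper": 0.8},
  {"dx": 0,"dy": 0,"dz": 0,"rx": 0,"ry": 0,"rz": 0,"gripper": 0.8},
])

```text
t: 11.93
eef_pos: [0.5283, -0.0472, 0.2295]
ee_rot: [-3.141, -0.0, -0.143]
force: [-5.3, 0.9, 1.1]
width: 0.0318
gripper_force: 30.0
```

```bash
python3 - <<'E'
from h import *
s=arm.get_state();print(s['t'],s['eef_pos'],s['ee_rot'],s['force'],s['width'],s['gripper_force'])
x=(np.array(s['eef_pos'])[:2]-[.6527,-.0656])@[np.cos(.142),-np.sin(.142)];z=s['eef_pos'][2]-.0035-.0705
print('deg by tcp',np.degrees(np.arctan2(z,-x)),np.hypot(x,z))
f=arm.grab_frame('scene');P,d,c=cloud(f);h=P[...,2];cv2.imwrite('pics/s5.png',cv2.resize(f['frame'][120:300,190:430,::-1],None,fx=3,fy=3))
b=np.array([np.cos(-.142),np.sin(-.142)]);X=(P[...,:2]-[.6527,-.0656])@b;Y=(P[...,:2]-[.6527,-.0656])@[-b[1],b[0]]
m=(X>-.11)&(X<-.01)&(Y>-.1)&(Y<.1)&(h>.08)&(h<.25);a=np.degrees(np.arctan2(h[m]-.0705,-X[m]));print('deg',np.percentile(a,[10,25,50,75,90]),m.sum())
E
```

```text
11.9333 [ 0.52830406 -0.04724963  0.22951116] [-3.14090137e+00 -3.79864451e-04 -1.42633691e-01] [-5.25944355  0.85210257  1.08165387] 0.031825650462956934 29.970685243606567
deg by tcp 51.04220654140782 0.19998622580956246
deg [50.01819164 50.6419871  51.42118447 52.72471258 54.96762063] 3607
```

View pics/s5.png

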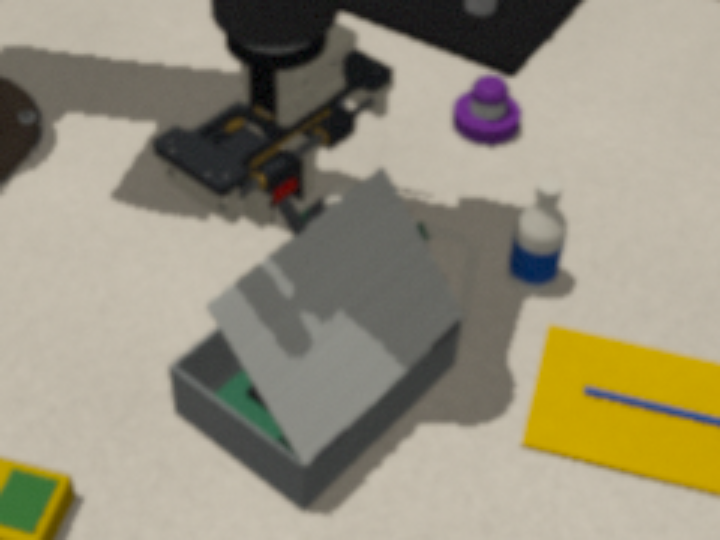

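The lid is held at (285,188), about 50–51° by both the TCP and the depth image, and steady. The bottle is in place. I hand it in.

```bash
python3 -c "
from station import arm
print(arm.job_done())"
```

```text
the job is handed in; nothing more can be done
None
```

I handed the job in at about 12 s. The lamp was on the green disc, within about 1 mm of its centre when I last measured it, just after release. The gripper was holding the lid steady at about 50°. The cleaner bottle looked undisturbed. I did not re-measure the meter or the bin, but the arm never worked near them. The hand-in returned no verdict.

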